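Pack the arch shells and set the magnifier over the sole

ROBOT

A 6-joint arm with a two-finger parallel gripper is mounted at the origin on the work surface. World frame = base frame: x ahead of the robot, y to its left, z up, the work surface at z = 0. Lengths are in m, angles in rad, forces in N, time in s.
With the tool pointing down it reaches from about 0.275 to 0.825 m from the base axis. Payload 4.9 kg.
Tool frame: the origin (TCP) lies midway between the tips of the shut fingers; the grasp point (between the pads) lies 19 mm behind it (grip_point_offset is the distance from the TCP to the grasp point, in m); z points along the fingers, y is the line along which they close (so a half turn about z gives the same grasp; the last joint's range is limited). The gripper opens to 85 mm and grips with 20 to 120 N. Pads are 22 mm wide; open, the fingers measure 114 mm over their backs; the gripper's body (76 mm by 85 mm) begins 54 mm behind the grasp point. The pads swing forward as they close: fully open they stand 13 mm farther back than shut.
Start: joints at [1.015, 0.326, -0.193, 1.052, 0, 1.437], TCP at [0.225, 0.502, 0.231] pointing down, gripper open.
Joint ranges: [-2.65, 2.65], [-0.97, 1.79], [-1.3, 1.35], [-1.93, 2.1], [-1.47, 1.37], [-3.14, 3.14]. Speed limits (rad/s): [2.57, 2.57, 3.14, 3.14, 3.14, 3.14].

INTERFACE

Orientations are given as a rotation vector (axis times angle).
In Python, from cell import * gives the robot as it stands. Calls block until the motion is done:
- movep(position, orientation): joint-space move of the TCP to a pose.
- move_l(position, velocity=0.15, rot=None, until_force=None): straight line of the TCP; rot=None keeps the orientation; velocity is the mean speed in m/s. With until_force (N) it stops when the force on the tool has changed by that much, and returns True; else False.
- set_joints(angles): joint-space move.
- let_go() and grab(newtons=None): open the fingers fully, or close them until they stop; newtons is the grip in N (None keeps the last).
- sleep(seconds).
- ik(position, orientation): joint angles nearest the present ones, or None.
- get_state(): the state.
- grab_frame(name): name is "scene" or "top"; returns a dict with "img" (420x560x3 uint8, red, green, blue), "fx", "fy", "cx", "cy" (pixels), "k1" (the pictures are not rectified: a ray, as slopes to the right and down, at radius r is drawn at 1 + k1 r^2 times it, then the intrinsics apply), "cam_to_world" (4x4, takes a point from camera to world coordinates). Camera axes: x right, y down, z forward; pixel columns grow to the right and rows downward; lengths in m; the calibration is good to about 2 mm. A picture is of the moment at which its call begins. There is no depth.
A pose or a line that the arm cannot do raises MotionError and nothing moves.
- sign_off(): hands the job in; it is judged then, once.
Trained networks look in the newest picture that a camera, given by its name, has taken for a name from the list of things; names that differ only in an ending like _2 or _b are one class to them, and where a whole thing is asked for, a point or a joint stands for the part that bears it (a point fixed in the world has none). Each returns a list of dicts, best first, with "score" (0 to 1); they miss things now and then, are a little off and sometimes report something else, mostly with a low value. They report only what shows in the picture. A call takes as long as a camera call. They do not tell look-alikes from the thing itself.
- spot_in(camera, name): "centre" ([column, row] in pixels, amid what is visible of it).
- silhouettes(camera, name): "mask" (420x560 bool, what is visible of it) and "centre" ([column, row] in pixels, amid what is visible of it).
- tip_of(camera, name): "centre" ([column, row] in pixels: a listed point, or the origin of a listed thing).
The state is a dict: "clock": time; "q": joint angles; "joint_velocities": joint speeds; "tau": joint torques, N m; "position": TCP position; "eef_rot": TCP orientation; "contact_force": force on the tool from outside, world axes, zero at the start; "wrist_torque": the same for the moment, N m; "finger_gap": opening from 0.0 (shut) to 1.0 (fully open); "grasp_force": force on a finger pad.
Only numpy, scipy, OpenCV 4.12 (cv2) and the standard library are available. Lean on these libraries where they do the work, as an engineer would, in place of code of your own. Each camera call takes 0.05 s, during which the arm holds its last target. There are 200 camera calls.

TASK

Take the lid off the red tin and lay it flat on the green mat, put every blue arch shell into the tin and every yellow heel wedge into the white tray, and put the lid back squarely on the tin once the shells are in. Also swing the magnifier by its upright grip so that its lens is centred above the white label on the black sole, and let go so that it stays there; leave the other things on the bench where they are.

Things in the scene. Friction and masses are not known exactly. Their poses are not given: they have to be found in the camera images.
- lid_grip (a point): Centre of the black grip bar in the middle of the top of the loose red lid. The bar is 60 mm along the lid's y, 18 mm thick along the lid's x, 40 mm tall (20 mm above and below this point). At the start the lid lies on the tin. Axes are the lid's own, z up.
- lid_under (a point): Centre of the underside of the lid's plate, 25 mm below lid_grip. The plate is 138 mm (x) by 188 mm (y), 5 mm thick; the lid weighs about 180 g. Below this face a centring block of 110 x 160 mm, 5 mm deep, drops into the tin's mouth with 6 mm play all round; laid on the mat, the lid stands on that block.
- tin: Fixed open-topped red tin, 130 mm (x) by 180 mm (y) by 60 mm high, walls and floor 4 mm. Origin: centre of its underside, on the bench. With the lid seated, the middle of the lid's grip bar is 85 mm above this origin.
- tray: Fixed open-topped white tray, 130 mm (x) by 180 mm (y) by 45 mm high, walls and floor 4 mm. Origin: centre of its underside, on the bench. Tin and tray may swap places from start to start.
- mat_top (a point): Centre of the upper face of the fixed green mat, 150 mm (x) by 200 mm (y), 3 mm thick, where the lid is laid.
- label (a point): Middle of the white square label (34 mm) on the black sandal sole. The sole (230 mm long, 80 mm wide, top 62 mm above the bench) is clamped on a work rest that sticks out from the magnifier stand; sole and rest do not move. The label's horizontal distance from the stand's post is the same as the lens's, 190 mm.
- magnifier (a joint): Angle of the magnifier's arm about the stand's upright post, rad, 0 to 1.9; it grows anticlockwise seen from above; the friction (0.35 N m) holds it wherever it is left. At 0 the arm points along the stand's own -x.
- lens (a point): Centre of the round lens (white ring, 120 mm across, 190 mm above the bench) on the magnifier's arm, 190 mm from the post's axis.
- mag_grip (a point): On the axis of the black upright round grip at the end of the magnifier's arm, 22 mm in diameter, 270 mm from the post's axis, in line with post and lens; the grip rises from 194 to 254 mm above the bench and this point is 226 mm above it.
- pivot (a point): The magnifier's hinge axis (vertical), in the middle of the stand's 28 mm post, 190 mm above the bench; the post stands to a height of 220 mm. Axes are the stand's own.
- shell1_mid (a point): Centre, half-way up, of a blue arch shell with a grey block under its hump: 92 mm long (x), 42 mm wide (y), 25 mm high at the hump in its middle, about 60 g. Loose on the bench.
- shell2_mid (a point): Centre, half-way up, of a blue arch shell with a grey block under its hump: 92 mm long (x), 42 mm wide (y), 25 mm high at the hump in its middle, about 60 g. Loose on the bench; may be absent.
- wedge1_mid (a point): Centre, half-way up, of a yellow heel wedge: 75 mm long (x), 48 mm wide (y), about 23 mm high, sloping down towards +x (vertical sides), about 50 g. Loose on the bench.
- wedge2_mid (a point): Centre, half-way up, of a yellow heel wedge: 75 mm long (x), 48 mm wide (y), about 23 mm high, sloping down towards +x (vertical sides), about 50 g. Loose on the bench; may be absent.
- wedge3_mid (a point): Centre, half-way up, of a yellow heel wedge: 75 mm long (x), 48 mm wide (y), about 23 mm high, sloping down towards +x (vertical sides), about 50 g. Loose on the bench; may be absent.
- tape: Paper tape roll, 56 mm across, 22 mm high, loose bystander. Origin at its underside.
- wax: Round brass-coloured wax tin, 68 mm across, 30 mm high, loose bystander. Origin at its underside.
- brush: Brush lying on the bench near the robot, 160 mm long, loose bystander. Origin at its underside.
- driver: Red-handled screwdriver lying near the robot, 160 mm long, loose bystander. Origin at its underside.
- scissors: Large black-handled scissors lying beyond the work area, 260 mm long, loose bystander. Origin at its underside.
There are look-alikes about, which are no part of the job. Leave any pink look-alike of the part that bears lid_grip alone.

How it is judged:
On the way, in this order (a step that is already met when the one before it is completed fails the run):
1. the lid lies flat on the green mat (horizontal distance between lid_grip and mat_top below 0.05 m and height (world z) of lid_grip below 0.043 m and angle between lid_grip's own z axis and vertical below 0.08 rad and linear speed of lid below 0.03 m/s), for 0.2 s.
2. every blue shell is in the red tin (x of shell1_mid in the frame of tin between -0.061 and 0.061 m and y of shell1_mid in the frame of tin between -0.086 and 0.086 m and z of shell1_mid in the frame of tin between 0 and 0.056 m and x of shell2_mid in the frame of tin between -0.061 and 0.061 m and y of shell2_mid in the frame of tin between -0.086 and 0.086 m and z of shell2_mid in the frame of tin between 0 and 0.056 m), for 0.2 s.
3. the lid is back on the tin, seated (horizontal distance between lid_grip and tin below 0.012 m and z of lid_grip in the frame of tin below 0.09 m and angle between lid_grip's own z axis and vertical below 0.06 rad and angle between the x axis of lid_grip and the x axis of tin, either way round below 0.15 rad and linear speed of lid below 0.03 m/s), for 0.2 s.
At the end, for the whole second after the job is handed in: Every blue shell in the tin, every yellow wedge in the tray, the lid seated on the tin (centre within 12 mm, flat, square within 0.15 rad), the lens at rest with its centre within 15 mm, seen from above, of the label's middle (all of step 2 and all of step 3 and x of wedge1_mid in the frame of tray between -0.061 and 0.061 m and y of wedge1_mid in the frame of tray between -0.086 and 0.086 m and z of wedge1_mid in the frame of tray between 0 and 0.06 m and x of wedge2_mid in the frame of tray between -0.061 and 0.061 m and y of wedge2_mid in the frame of tray between -0.086 and 0.086 m and z of wedge2_mid in the frame of tray between 0 and 0.06 m and x of wedge3_mid in the frame of tray between -0.061 and 0.061 m and y of wedge3_mid in the frame of tray between -0.086 and 0.086 m and z of wedge3_mid in the frame of tray between 0 and 0.06 m and horizontal distance between lens and label below 0.015 m and velocity of joint magnifier between -0.03 and 0.03 rad/s); the robot touches nothing.
It fails at once if a bystander (tape roll, wax tin, brush, screwdriver or scissors) is moved more than 5 cm (distance of any of tape, wax, brush, driver, scissors from where it was at the start of the episode above 0.05 m).
Of shell2, wedge2, wedge3 only 1 to 3 are there at a start; the rules pass over those that are not, and their reading is None.
At some moment in a run one of shell1, shell2, wedge1, wedge2, wedge3 may be knocked a few centimetres aside while the robot is not near it.
Once in a run the grip may slacken for a moment while it holds something.
It also fails if it takes over 210 s, if anything falls off the work surface, if the arm or the gripper's body presses on something with over 40 N, if the wrist force passes 120 N, or if a joint passes its speed limit or range.

## Working session

There is one attempt and no reset: what is moved stays moved. The work goes in short steps, each a Python script; the robot and the scene stay as the last script left them, time stands still between calls to the robot, and variables do not carry over. Pictures are saved under pics/ and viewed, at most 14 in all, crops included, and the job is handed in when it is done.

```bash
ls; mkdir -p pics; cat > h.py <<'E'
from cell import *
import numpy as np, cv2
from scipy.spatial.transform import Rotation as R
def snap(c,fn=None):
    f=grab_frame(c)
    if fn: cv2.imwrite('pics/'+fn,f['img'][:,:,::-1])
    return f
def px2w(f,px,z):
    px=np.atleast_2d(np.asarray(px,float))
    d=np.c_[(px[:,0]-f['cx'])/f['fx'],(px[:,1]-f['cy'])/f['fy']]
    u=d.copy()
    for _ in range(20): u=d/(1+f['k1']*(u**2).sum(1,keepdims=True))
    T=np.array(f['cam_to_world']); r=np.c_[u,np.ones(len(u))]@T[:3,:3].T
    o=T[:3,3]; return o+r*((z-o[2])/r[:,2])[:,None]
def w2px(f,P):
    T=np.array(f['cam_to_world']); p=(np.atleast_2d(P)-T[:3,3])@T[:3,:3]
    u=p[:,:2]/p[:,2:]; u=u*(1+f['k1']*(u**2).sum(1,keepdims=True))
    return u*[f['fx'],f['fy']]+[f['cx'],f['cy']]
def down(yaw):
    # tool z down; tool y (closing line) at angle yaw in world
    y=np.array([np.cos(yaw),np.sin(yaw),0]);z=np.array([0,0,-1.]);x=np.cross(y,z)
    return R.from_matrix(np.c_[x,y,z]).as_rotvec()
E
cat > a.py <<'E'
from h import *
for c in ['top','scene']:
    f=snap(c,c+'0.png'); print(c,f['fx'],f['cx'],f['cy'],f['k1'],np.round(f['cam_to_world'],3).tolist())
    for n in ['lid_grip','tin','tray','mat_top','label','lens','mag_grip','pivot','shell1_mid','wedge1_mid','tape','wax','brush','driver','scissors']:
        print(n,[(np.round(d['centre']).astype(int).tolist(),round(d['score'],2)) for d in tip_of(c,n)])
print(get_state())
E
python3 a.py
```

```text
pics
top 415.5852954109108 276.2064992916379 205.5984485213321 0.017990669078745535 [[0.021, -0.998, 0.061, 0.4], [-1.0, -0.02, 0.017, 0.056], [-0.015, -0.061, -0.998, 1.32], [0.0, 0.0, 0.0, 1.0]]
lid_grip [([336, 152], 0.67), ([403, 309], 0.6)]
tin [([253, 216], 0.43)]
tray [([408, 171], 0.62)]
mat_top [([406, 223], 0.62)]
label [([206, 168], 0.69)]
lens [([174, 202], 0.81)]
mag_grip [([190, 225], 0.75)]
pivot [([132, 151], 0.74)]
shell1_mid [([335, 219], 0.94)]
wedge1_mid [([272, 142], 0.58)]
tape [([218, 232], 0.52)]
wax [([248, 120], 0.67)]
brush [([271, 243], 0.65)]
driver [([334, 242], 0.6)]
scissors [([301, 109], 0.79)]
scene 533.1740000740531 274.0125666081814 209.50282818832602 -0.044668914353789294 [[0.643, 0.391, -0.658, 1.57], [0.765, -0.344, 0.544, -0.818], [-0.014, -0.854, -0.52, 1.029], [0.0, 0.0, 0.0, 1.0]]
lid_grip [([119, 252], 0.92), ([261, 283], 0.88)]
tin [([261, 301], 0.64), ([320, 315], 0.6)]
tray [([180, 336], 0.82), ([310, 164], 0.36)]
mat_top [([159, 303], 0.76)]
label [([345, 228], 0.68), ([260, 279], 0.46)]
lens []
mag_grip [([310, 161], 0.66)]
pivot [([28
[... 262 characters left out ...]
315], 0.93)]
{'clock': 1.6, 'q': array([ 1.01482690e+00,  3.26239294e-01, -1.92597114e-01,  1.05199299e+00,
       -7.23928825e-06,  1.43662417e+00]), 'joint_velocities': array([-0.00028861, -0.00048725, -0.00128261, -0.000475  , -0.00046271,
        0.00028332]), 'tau': array([ 9.12240612e-04, -4.43323696e+01,  2.62752539e+01,  1.10730201e-03,
       -3.14524607e-05, -6.75305230e-06]), 'position': array([0.22515783, 0.50182078, 0.23126051]), 'eef_rot': array([-6.57656028e-01, -3.07198071e+00,  5.27323545e-05]), 'contact_force': array([-0.25954044, -0.12807682, -0.3026675 ]), 'wrist_torque': array([-0.02448592,  0.01352898,  0.02182253]), 'grasp_force': 0.0, 'finger_gap': 0.9940477474171083}
```

```bash
python3 -c "
import cv2
for c in ['top','scene']:
    i=cv2.imread(f'pics/{c}0.png'); i=i[60:330,90:450] if c=='top' else i
    cv2.imwrite(f'pics/{c}0b.png',cv2.resize(i,(800,600),interpolation=cv2.INTER_CUBIC))"
```

```text
(no output)
```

View pics/top0b.png

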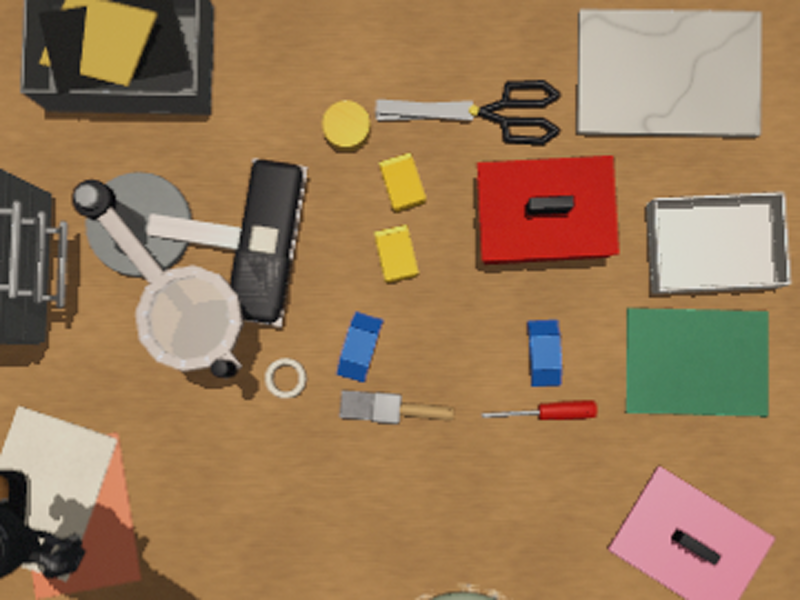

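View pics/scene0b.png

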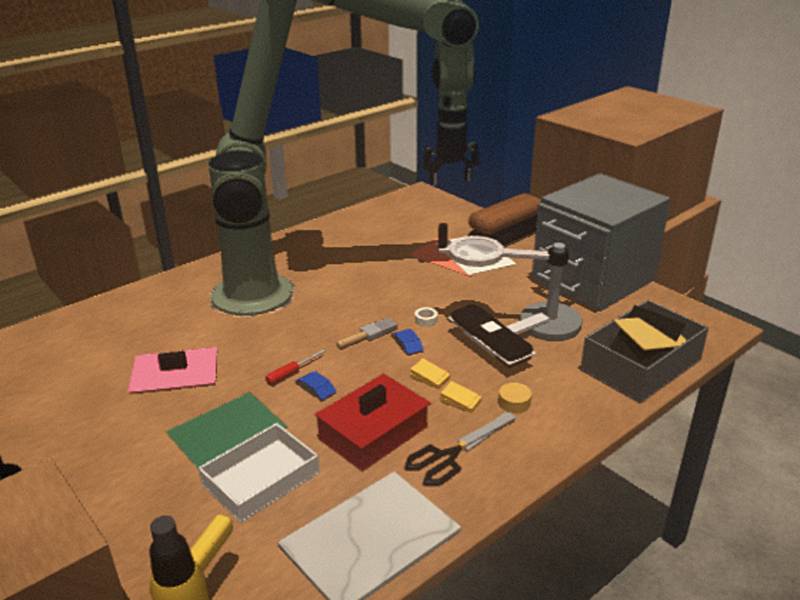

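The images show a red lid at top px (336,152) and a pink look-alike lid at (403,309). I choose the red one, since it lies on the red tin. The blue shells are near (251,216) and (335,219). The yellow wedges are at (272,142) and (268,174). The yellow sheet in the black bin and the round wax tin at (246,116) are not wedges.

```bash
cat >> h.py <<'E'
def rects(f,hlo,hhi,z,amin,amax,smin=110,vmin=50):
    """colour blobs -> list of (centre xy, long side, short side, yaw of long axis) in world at height z"""
    m=cv2.inRange(cv2.cvtColor(f['img'],cv2.COLOR_RGB2HSV),(hlo,smin,vmin),(hhi,255,255))
    m=cv2.morphologyEx(m,cv2.MORPH_OPEN,np.ones((3,3)))
    out=[]
    for c in cv2.findContours(m,cv2.RETR_EXTERNAL,cv2.CHAIN_APPROX_NONE)[0]:
        if not amin<cv2.contourArea(c)<amax: continue
        w=px2w(f,c[:,0],z)[:,:2]
        (cx,cy),(a,b),t=cv2.minAreaRect((w*1000).astype(np.float32))
        if a<b: a,b,t=b,a,t+90
        yaw=(np.deg2rad(t)+np.pi/2)%np.pi-np.pi/2
        out.append((round(cx/1000,4),round(cy/1000,4),round(a),round(b),round(yaw,3)))
    return out
RANGES=dict(shell=(100,125,.022,200,1500),wedge=(22,32,.02,300,1500),red=(0,6,.06,2000,9000),redhi=(174,180,.06,2000,9000),mat=(60,90,.003,2000,9000))
def find(f,k): return rects(f,*RANGES[k])
E
cat > b.py <<'E'
from h import *
f=snap('top')
for k in RANGES: print(k,find(f,k))
def t(n,z):
    for d in tip_of('top',n): print(n,np.round(px2w(f,d['centre'],z)[0],4),round(d['score'],2))
for n,z in [('lid_grip',.085),('tin',0),('tray',0),('mat_top',.003),('label',.062),('lens',.19),('mag_grip',.226),('pivot',.19),('shell1_mid',.0125),('wedge1_mid',.0115),('tape',0),('wax',0)]: t(n,z)
for n,z in [('tray',.045),('lid_grip',.06),('label',.062),('lens',.19)]:
    for d in silhouettes('top',n):
        c=max(cv2.findContours(d['mask'].astype(np.uint8),0,1)[0],key=cv2.contourArea)
        r=cv2.minAreaRect((px2w(f,c[:,0],z)[:,:2]*1000).astype(np.float32)); print('sil',n,round(d['score'],2),np.round(r[0],1),np.round(r[1],1),round(r[2],1))
g=snap('scene')
for n,z in [('lid_grip',.085),('label',.062),('mag_grip',.226),('tray',0),('mat_top',.003),('pivot',.19)]:
    for d in tip_of('scene',n): print('scene',n,np.round(px2w(g,d['centre'],z)[0],4),round(d['score'],2))
cv2.imwrite('pics/lidcrop.png',cv2.resize(f['img'][100:340,290:450,::-1],(400,600),interpolation=cv2.INTER_CUBIC))
E
python3 b.py
```

```text
shell [(0.4426, -0.1046, 91, 40, np.float64(0.013)), (0.4463, 0.1558, 91, 41, np.float64(-0.267))]
wedge [(0.5798, 0.107, 74, 49, np.float64(0.264)), (0.6828, 0.0996, 73, 48, np.float64(0.311)), (0.7641, 0.1814, 61, 60, np.float64(0.023)), (0.7927, -0.582, 163, 80, np.float64(-1.063)), (0.8815, 0.5371, 131, 113, np.float64(1.342))]
red [(0.6381, -0.1015, 188, 142, np.float64(-1.501))]
redhi []
mat []
lid_grip [ 0.1816 -0.2953  0.085 ] 0.95
lid_grip [ 0.6357 -0.1033  0.085 ] 0.55
lid_grip [0.57   0.0959 0.085 ] 0.51
tin [0.4052 0.2633 0.    ] 0.62
tin [0.5756 0.1119 0.    ] 0.55
tin [0.6053 0.3202 0.    ] 0.19
tray [ 0.5928 -0.3341  0.    ] 0.69
mat_top [ 0.4456 -0.3325  0.003 ] 0.97
mat_top [0.651  0.5414 0.003 ] 0.46
label [0.5924 0.2961 0.062 ] 0.76
lens [0.4636 0.354  0.19  ] 0.96
mag_grip [0.4147 0.2963 0.226 ] 0.76
mag_grip [0.4392 0.1293 0.226 ] 0.41
pivot [0.6081 0.4736 0.19  ] 0.7
shell1_mid [ 0.4472 -0.1069  0.0125] 0.65
shell1_mid [0.6862 0.1046 0.0125] 0.56
wedge1_mid [0.6878 0.0977 0.0115] 0.67
tape [0.397 0.263 0.   ] 0.6
wax [0.7661 0.1832 0.    ] 0.71
wax [0.3535 0.1057 0.    ] 0.28
sil tray 0.96 [ 599.5 -338.9] [133.4 189.4] 3.5
sil tray 0.33 [ 432.8 -312.9] [147.  193.8] 0.4
sil lid_grip 0.86 [ 640.2 -102.8] [141.9 190. ] 5.3
sil lid_grip 0.84 [ 190.  -299.1] [184.6 137.6] 58.9
sil label 0.65 [594.5 344.5] [204.2 224.6] 83.0
sil label 0.2 [539.2 419.1] [333.8 140.9] 29.3
sil lens 0.95 [507.7 399.8] [295.2 124.7] 52.4
scene lid_grip [ 0.6437 -0.0973  0.085 ] 0.86
scene lid_grip [ 0.2564 -0.3332  0.085 ] 0.84
scene label [0.5797 0.2964 0.062 ] 0.82
scene mag_grip [0.4081 0.3016 0.226 ] 0.95
scene mag_grip [ 0.7977 -0.2222  0.226 ] 0.68
scene tray [ 0.6124 -0.349   0.    ] 0.78
scene mat_top [ 0.439  -0.3273  0.003 ] 0.58
scene mat_top [ 0.608  -0.3531  0.003 ] 0.4
scene pivot [0.6265 0.466  0.19  ] 0.65
scene pivot [ 0.7648 -0.2016  0.19  ] 0.23
scene pivot [ 0.7915 -0.4414  0.19  ] 0.16
```

View pics/lidcrop.png

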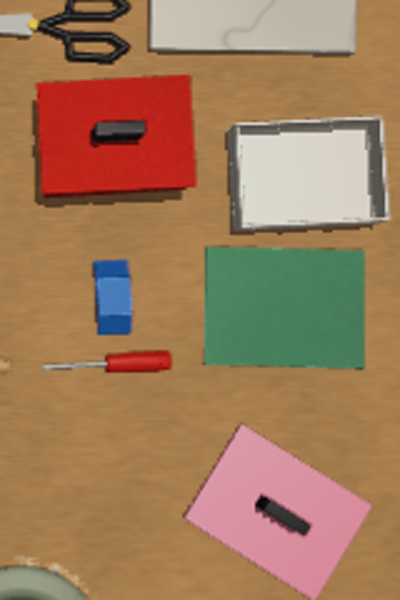

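The crop confirms the red lid, with its bar at about (337,152); the pink one stays untouched. Next I lift the lid onto the mat.

```bash
cat >> h.py <<'E'
def best(p,yaw):
    q0=get_state()['q']; c=[]
    for y in (yaw,yaw+np.pi):
        q=ik(p,down(y))
        if q is not None and abs(q[5])<3.0: c.append((abs(np.array(q)-q0).max(),y))
    return min(c)[1]
def over(x,y,z,yaw):
    yaw=best((x,y,z),yaw); movep((x,y,z),down(yaw)); return yaw
def gap(): s=get_state(); return round(s['finger_gap'],3),round(s['grasp_force'],1),np.round(s['position'],4),round(s['clock'],1)
def pick(x,y,z,yaw,N,hi=.2):
    let_go(); over(x,y,hi,yaw); move_l((x,y,z+.05),.25); move_l((x,y,z),.06); grab(N); print('grip',gap())
    move_l((x,y,hi),.12); print('up',gap())
def place(x,y,z,yaw,hi=.2,F=6):
    over(x,y,hi,yaw); print('carried',gap()); move_l((x,y,z+.03),.2); print('touch',move_l((x,y,z),.04,until_force=F),gap())
    let_go(); sleep(.2); move_l((x,y,hi),.2)
E
cat > c.py <<'E'
from h import *
p=get_state()['position']; move_l((p[0],p[1],.36))
over(.637,-.102,.3,.07)
pick(.637,-.1025,.072,.07,80,.2)
place(.440,-.328,.019,.0)
over(.35,.0,.33,0)
f=snap('top','t1.png')
for k in RANGES: print(k,find(f,k))
E
python3 c.py; python3 -c "
import cv2
i=cv2.imread('pics/t1.png')[60:330,90:450]
cv2.imwrite('pics/t1b.png',cv2.resize(i,(800,600),interpolation=cv2.INTER_CUBIC))"
```

```text
grip (0.197, 78.7, array([ 0.6376, -0.1026,  0.0726]), 9.2)
up (0.199, 78.0, array([ 0.6364, -0.1023,  0.199 ]), 10.4)
carried (0.198, 78.0, array([ 0.4408, -0.3275,  0.2   ]), 11.5)
touch True (0.2, 79.0, array([ 0.4395, -0.3277,  0.0205]), 13.1)
shell [(0.4426, -0.1046, 91, 40, np.float64(0.013)), (0.4463, 0.1558, 91, 41, np.float64(-0.267))]
wedge [(0.5798, 0.107, 74, 49, np.float64(0.264)), (0.6823, 0.0997, 75, 47, np.float64(0.339)), (0.7657, 0.1815, 65, 60, np.float64(0.023)), (0.7922, -0.5823, 163, 79, np.float64(-1.063)), (0.8821, 0.5377, 130, 112, np.float64(1.342))]
red [(0.4375, -0.3116, 180, 133, np.float64(-1.565)), (0.6358, -0.1014, 183, 136, np.float64(-1.493))]
redhi []
mat []
```

View pics/t1b.png

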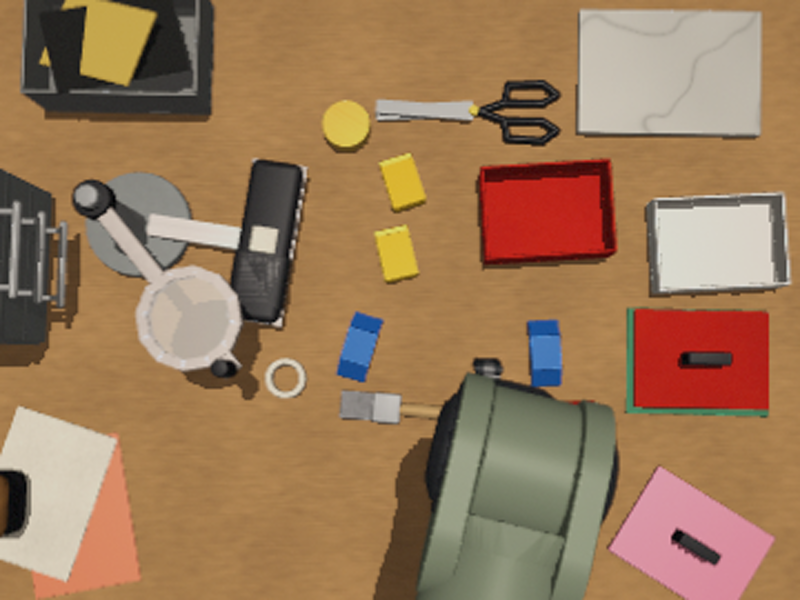

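The lid lies on the mat, its bar at crop (706,359). The tin is empty and open at crop (547,212). Now the shells go in.

```bash
cat > d.py <<'E'
from h import *
TX,TY,TA=.638,-.102,.07
def tinpt(u,v): return TX+u*np.cos(TA)-v*np.sin(TA),TY+u*np.sin(TA)+v*np.cos(TA)
for i,(v,z) in enumerate([(-.029,.008),(.029,.012)]):
    f=snap('top'); s=[r for r in find(f,'shell') if r[0]<.56 and 75<r[2]<100]
    s=sorted(s,key=lambda r:r[1])[0]; print(s)
    pick(s[0],s[1],.001,s[4]+np.pi/2,50)
    g=gap()
    if g[0]<.3: print('MISSED'); break
    x,y=tinpt(0,v); place(x,y,z,TA+np.pi/2)
    over(.45,-.1 if i else .0,.25,0)
    if i==0: over(.45,-.3,.25,0)
over(.42,-.33,.25,0)
f=snap('top','t2.png'); print(find(f,'shell'),find(f,'wedge')[:3])
cv2.imwrite('pics/t2b.png',cv2.resize(f['img'][60:330,90:450,::-1],(800,600),interpolation=cv2.INTER_CUBIC))
E
python3 d.py
```

```text
(0.4426, -0.1046, 91, 40, np.float64(0.013))
grip (0.476, 50.9, array([ 0.4429, -0.1049,  0.0016]), 20.2)
up (0.481, 50.4, array([ 0.4422, -0.1044,  0.1994]), 22.0)
carried (0.477, 50.3, array([ 0.6388, -0.1306,  0.1991]), 22.8)
touch False (0.48, 50.4, array([ 0.6402, -0.131 ,  0.0081]), 24.7)
(0.4463, 0.1558, 91, 41, np.float64(-0.267))
grip (0.481, 51.1, array([0.4467, 0.1559, 0.0015]), 33.0)
up (0.481, 50.5, array([0.4458, 0.1557, 0.1994]), 34.8)
carried (0.483, 50.5, array([ 0.6353, -0.0721,  0.1997]), 36.0)
touch False (0.477, 50.5, array([ 0.6362, -0.0731,  0.0121]), 37.8)
[(0.6353, -0.0709, 89, 41, np.float64(0.018)), (0.6397, -0.143, 91, 42, np.float64(0.088))] [(0.5708, 0.0774, 75, 49, np.float64(0.286)), (0.6826, 0.1003, 74, 48, np.float64(0.339)), (0.7641, 0.1814, 61, 60, np.float64(0.023))]
```

View pics/t2b.png

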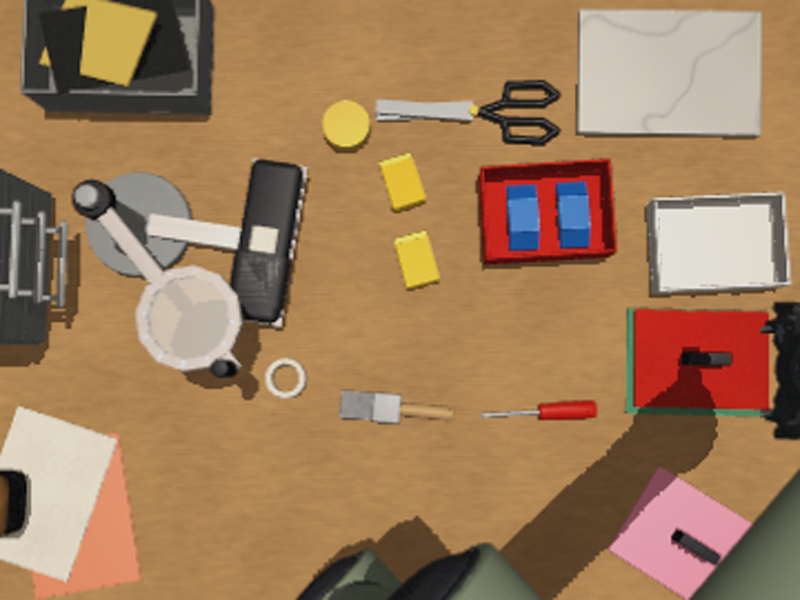

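Both shells lie flat in the tin, at crop (523,216) and (574,214). One wedge was knocked to crop (416,259). Next the lid goes back, then the wedges into the tray.

```bash
cat > e.py <<'E'
from h import *
pick(.4395,-.3277,.020,0,80)
place(.637,-.1025,.071,.07,F=8)
over(.42,-.2,.25,0)
f=snap('top'); print('lid',find(f,'red'))
X,Y,A=.600,-.340,.06
for i,(v,z) in enumerate([(-.029,.008),(.026,.028)]):
    f=snap('top'); s=[r for r in find(f,'wedge') if 65<r[2]<85 and 42<r[3]<56 and r[1]>-.1]
    s=sorted(s,key=lambda r:r[0])[0]; print(s)
    pick(s[0],s[1],.001,s[4]+np.pi/2,50)
    if gap()[0]<.3: print('MISSED'); break
    place(X-v*np.sin(A),Y+v*np.cos(A),z,A+np.pi/2)
    over(.45,-.2,.25,0)
over(.35,0,.3,0)
f=snap('top','t3.png'); print(find(f,'wedge'),find(f,'red'))
cv2.imwrite('pics/t3b.png',cv2.resize(f['img'][60:330,90:450,::-1],(800,600),interpolation=cv2.INTER_CUBIC))
E
python3 e.py
```

```text
grip (0.2, 78.6, array([ 0.4397, -0.3279,  0.0203]), 44.7)
up (0.198, 78.0, array([ 0.4391, -0.3273,  0.1992]), 46.4)
carried (0.194, 78.0, array([ 0.6364, -0.1036,  0.1998]), 47.5)
touch True (0.192, 78.9, array([ 0.6365, -0.1023,  0.0723]), 48.8)
lid [(0.6361, -0.1012, 188, 139, np.float64(-1.501))]
(0.5714, 0.0776, 74, 49, np.float64(0.286))
grip (0.548, 52.6, array([0.572 , 0.0776, 0.0016]), 55.2)
up (0.549, 52.0, array([0.5709, 0.0776, 0.1992]), 57.0)
carried (0.548, 52.0, array([ 0.6023, -0.3674,  0.2001]), 58.6)
touch False (0.546, 52.0, array([ 0.6019, -0.3691,  0.0081]), 60.5)
(0.6828, 0.0995, 74, 49, np.float64(0.322))
grip (0.546, 53.6, array([0.6834, 0.0995, 0.0017]), 67.6)
up (0.548, 53.2, array([0.6823, 0.0995, 0.199 ]), 69.4)
carried (0.551, 53.2, array([ 0.599 , -0.3128,  0.2   ]), 71.0)
touch False (0.549, 53.2, array([ 0.5986, -0.3142,  0.0282]), 72.7)
[(0.5994, -0.3403, 107, 73, np.float64(-1.51)), (0.7657, 0.1815, 65, 60, np.float64(0.023)), (0.7922, -0.5823, 163, 79, np.float64(-1.063)), (0.8807, 0.5359, 130, 113, np.float64(1.357))] [(0.636, -0.1013, 188, 139, np.float64(-1.502))]
```

View pics/t3b.png

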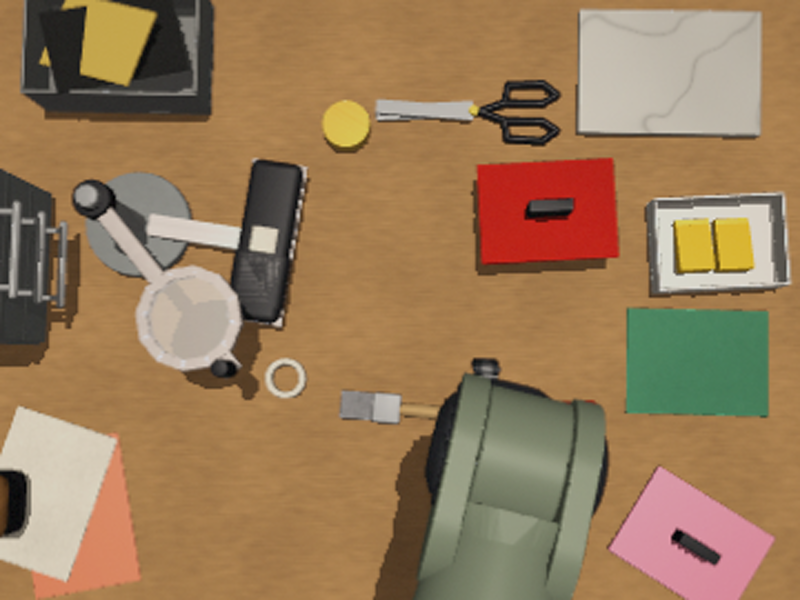

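The lid is seated and square at crop (548,210). Both wedges are in the tray at crop (694,246) and (733,245). That leaves the magnifier.

```bash
cat > g.py <<'E'
from h import *
from scipy.optimize import least_squares
def mag(tag):
    f=snap('top'); hsv=cv2.cvtColor(f['img'],cv2.COLOR_RGB2HSV); cr=lambda x,y:np.array([90+x*.45,60+y*.45])
    G={n:[np.round(px2w(f,d['centre'],z)[0,:2],4) for d in tip_of('top',n)[:1]] for n,z in [('label',.062),('lens',.19),('mag_grip',.226),('pivot',.19)]}
    g=snap('scene')
    S={n:[np.round(px2w(g,d['centre'],z)[0,:2],4) for d in tip_of('scene',n)[:1]] for n,z in [('label',.062),('lens',.19),('mag_grip',.226),('pivot',.19)]}
    print(tag,'top',G,'\nscene',S); return f,g
if __name__=='__main__':
    f,g=mag('before')
    m=cv2.inRange(f['img'],(190,185,165),(255,255,255)); m[:155]=0; m[182:]=0; m[:,:199]=0; m[:,218:]=0
    n,l,st,c=cv2.connectedComponentsWithStats(m); print('label blobs',st.tolist(),[px2w(f,k,.062)[0].round(4).tolist() for k in c])
    a=f['img'][130:240,100:240,::-1]; b=g['img'][130:250,290:430,::-1]
    cv2.imwrite('pics/m.png',np.hstack([cv2.resize(a,(400,314),interpolation=2),cv2.resize(b,(366,314),interpolation=2)]))
E
python3 g.py
```

```text
before top {'label': [array([0.594, 0.294])], 'lens': [array([0.4726, 0.3461])], 'mag_grip': [array([0.4091, 0.3035])], 'pivot': [array([0.6129, 0.4702])]} 
scene {'label': [array([0.5887, 0.2776])], 'lens': [array([0.4649, 0.3505])], 'mag_grip': [array([0.6565, 0.0295])], 'pivot': [array([0.6136, 0.4757])]}
label blobs [[0, 0, 560, 420, 235090], [203, 162, 12, 12, 110]] [[0.465, 0.0669, 0.062], [0.59, 0.2868, 0.062]]
```

View pics/m.png

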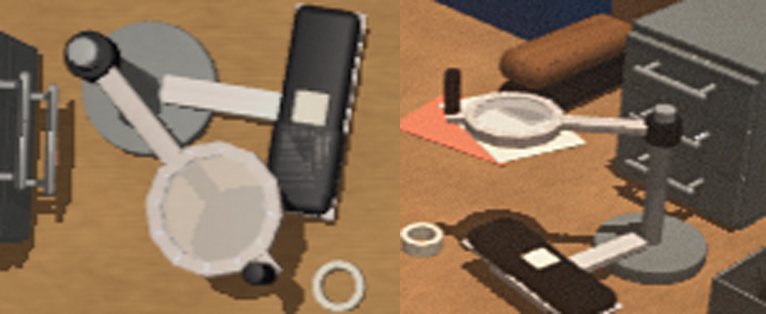

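```bash
cat > k.py <<'E'
from h import *
f=snap('top');g=snap('scene')
for n,a,za,b,zb in [('pivot',(131.5,147.5),.22,(391,171.5),.22),('lens',(174.6,202.4),.19,(334,175.5),.19),('grip',(191,225.2),.252,(309.9,165.2),.226),('label',(208.5,167.5),.062,(344.3,228.6),.062)]:
    print(n,px2w(f,a,za)[0].round(4),px2w(g,b,zb)[0].round(4))
m=cv2.inRange(g['img'],(150,145,125),(255,255,255)); m[:218]=0; m[238:]=0; m[:,:335]=0; m[:,354:]=0
n,l,st,c=cv2.connectedComponentsWithStats(m); print(st.tolist(),[px2w(g,k,.062)[0].round(4).tolist() for k in c])
E
python3 k.py
```

```text
pivot [0.6155 0.466  0.22  ] [0.6168 0.4713 0.22  ]
lens [0.4721 0.3529 0.19  ] [0.4734 0.3525 0.19  ]
grip [0.4102 0.2922 0.252 ] [0.4152 0.2949 0.226 ]
label [0.5892 0.2865 0.062 ] [0.5913 0.2886 0.062 ]
[[0, 0, 560, 420, 235137], [337, 225, 14, 7, 63]] [[0.359, 0.2071, 0.062], [0.5871, 0.2881, 0.062]]
```

```bash
cat > m.py <<'E'
from h import *
P=np.array([.617,.473]); s=np.array([.4110,.2960]); L=np.array([.590,.2873])
a0=np.arctan2(*(s-P)[::-1]); a1=np.arctan2(*(L-P)[::-1]); print(a0,a1)
let_go(); over(.35,.1,.38,a0+np.pi/2); y0=over(*s,.36,a0+np.pi/2)
move_l((*s,.27),.15); print(move_l((*s,.213),.05,until_force=8)); grab(30); print('grip',gap(),get_state()['contact_force'].round(1))
r=np.linalg.norm(s-P)
for t in np.linspace(0,1,13)[1:]:
    a=a0+t*(a1-a0); rr=r+t*(.27-r); p=P+rr*np.array([np.cos(a),np.sin(a)])
    move_l((*p,.213),.08,rot=down(y0+a-a0))
print('end',gap(),get_state()['contact_force'].round(1)); sleep(.3)
let_go(); sleep(.3); move_l((*p,.37),.1); over(.35,0.,.38,0)
f=snap('top'); print([px2w(f,d['centre'],.19)[0].round(4) for d in tip_of('top','lens')])
g=snap('scene'); print([px2w(g,d['centre'],.19)[0].round(4) for d in tip_of('scene','lens')])
np.savez('fg.npz',f=f['img'],g=g['img'])
cv2.imwrite('pics/m2.png',np.hstack([cv2.resize(f['img'][110:220,110:250,::-1],(400,314),interpolation=2),cv2.resize(g['img'][130:250,290:430,::-1],(366,314),interpolation=2)]))
E
python3 m.py
```

```text
-2.431768298968274 -1.7151803760454851
False
grip (0.252, 29.3, array([0.4109, 0.2961, 0.2132]), 82.1) [-1.3  0.9  2.4]
end (0.248, 29.6, array([0.5788, 0.2059, 0.2132]), 86.3) [ 0.9 -1.2  5.2]
[array([0.593 , 0.2866, 0.19  ])]
[array([0.5891, 0.2762, 0.19  ])]
```

View pics/m2.png

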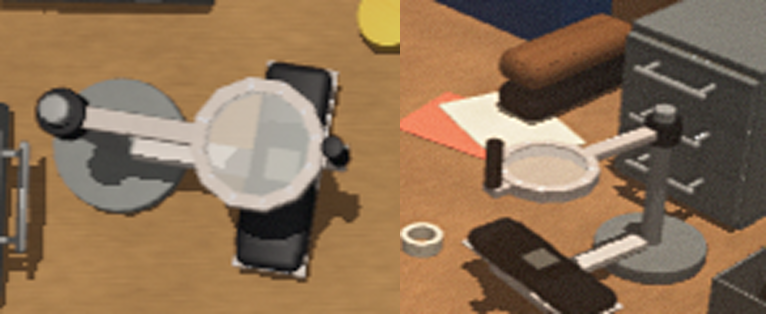

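The lens now sits over the sole, its ring centred at top px (200.7,160.4) and scene px (347.4,194.9). I check the offset numerically against the label.

```bash
python3 - <<'E'
from h import *
f=snap('top');g=snap('scene')
print(px2w(f,(200.7,160.4),.19)[0].round(4),px2w(g,(347.4,194.9),.19)[0].round(4))
for n in ['wedge','red','shell']: print(n,find(f,n))
print(gap())
E
```

```text
[0.5892 0.2851 0.19  ] [0.5937 0.29   0.19  ]
wedge [(0.6008, -0.3414, 105, 72, np.float64(-1.553)), (0.7641, 0.1814, 61, 60, np.float64(0.023)), (0.7922, -0.5823, 163, 79, np.float64(-1.063)), (0.8815, 0.5384, 129, 112, np.float64(1.341))]
red [(0.6361, -0.1012, 188, 139, np.float64(-1.501))]
shell []
(0.999, 0.0, array([3.505e-01, 2.000e-04, 3.798e-01]), 90.7)
```

The lens is within about 3 mm of the label, and everything else is in place.

```bash
python3 -c "
from cell import *
print(sign_off())"
```

```text
the job is handed in; nothing more can be done
None
```

I handed the job in at about 91 s of the 210 s: both shells are in the tin with the lid seated, both wedges are in the tray, and the lens measured about 3 mm from the label's middle; the hand-in gave no verdict back.

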